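Close the vent and hover a weight over the dead-weight tester

ROBOT

A 6-joint arm with a two-finger parallel gripper is mounted at the origin on the work surface. World frame = base frame: x ahead of the robot, y to its left, z up, the work surface at z = 0. Lengths are in m, angles in rad, forces in N, time in s.
With the tool pointing down it reaches from about 0.225 to 0.875 m from the base axis. Payload 3.4 kg.
Tool frame: the origin (TCP) lies at the very end of the fingers, on their centre line; the grasp point (between the pads) lies behind it (manip.grasp_offset is the z of the grasp point in the tool frame, in m); z points along the fingers, y is the line along which they close (so a half turn about z gives the same grasp; the last joint's range is limited). The gripper opens to 85 mm and grips with 20 to 120 N. Pads are 22 mm wide; open, the fingers measure 114 mm over their backs; the gripper's body (76 mm by 85 mm) begins 54 mm behind the grasp point. The pads swing forward as they close: fully open they stand 13 mm farther back than shut.
Start: joints at [0.989, 0.276, 1.505, -0, 1.361, -0.121], TCP at [0.256, 0.515, 0.231] pointing down, gripper open.
Joint ranges: [-2.89, 2.89], [-0.75, 2.08], [0.22, 2.7], [-1.18, 4.32], [0.11, 2.71], [-2.7, 2.7]. Speed limits (rad/s): [2.57, 2.57, 3.14, 3.14, 3.14, 3.14].

INTERFACE

Orientations are given as a unit quaternion [w, x, y, z].
In Python, from rig import manip gives the robot as it stands.
- The arm moves only by the shell command python3 -m pendant 'ROWS' [FORCE]. ROWS is JSON, a list of rows, each an object of numbers: "dx", "dy", "dz": the shift along the tool's x, y, z in m; "rx", "ry", "rz": the turn, a rotation vector about the tool's x, y, z in degrees; "hand": the finger opening in m, from 0 to 0.0854. In form: [{"dx": .., "dy": .., "dz": .., "rx": .., "ry": .., "rz": .., "hand": ..}, ...]. A call has 1 to 12 rows; each row shifts and turns the commanded pose from where the row before left it, along the tool's axes as they then stand; what a row does not reach is not made up. A row lasts 1/12 s, in which the tool goes at most 41.7 mm and 7.16 degrees, less where a joint would pass 70% of its speed; a pose out of reach is approached as far as the arm can. A call is refused whole if a number of a shift passes 0.0417 or a number of a turn 7.16, either way. A call with a gripper value outside its range is refused whole. The fingers move at their own pace and stop on an object; FORCE is the grip in N (left out, the last holds). Time passes only in rows, so rows that do not move let the fingers close. It gives the time, the measured TCP pose, the force, the opening and the grip force at its end, in the units of the state.
- manip.get_state(): the state, without advancing time (a new reading comes with each control period).
- manip.get_image(name): name is "scene" or "top"; returns a dict with "frame" (420x560x3 uint8, red, green, blue), "fx", "fy", "cx", "cy" (pixels), "distortion" ([k1, k2, p1, p2, k3] as OpenCV has them; the pictures are not rectified), "position" and "attitude" of the camera in the world. Camera axes: x right, y up, looking along -z (the intrinsics and any distortion apply to the point x, -y, -z); pixel columns grow to the right and rows downward; lengths in m; the calibration is good to about 2 mm. A picture is of the moment at which its call begins. There is no depth.
- manip.sign_off(): hands the job in; it is judged then, once.
The state is a dict: "clock": time; "qpos": joint angles; "qd": joint speeds; "effort": joint torques, N m; "position": TCP position; "ee_rot": TCP orientation; "contact_force": force on the tool from outside, world axes, zero at the start; "moment": the same for the moment, N m; "width": finger opening in m; "gripper_force": force on a finger pad.
Only numpy, scipy, OpenCV 4.12 (cv2) and the standard library are available. Lean on these libraries where they do the work, as an engineer would, in place of code of your own. Each camera call takes 0.05 s, during which the arm holds its last target. There are 200 camera calls.

TASK

First turn the blue vent knob on the pressure tester fully clockwise to its end stop, with the weights still standing where they are. Then take the brass weight by its stem, lift it over the pipe manifold and bring it above the stack on the tester's weight carrier, level and centred on the spigot, about a centimetre clear of the spigot's tip. Finish there, still holding it in the air: the weight must not touch the tester or the manifold at any time, the arm must not bump the manifold, and the other two weights and the spare gauge stay where they are.

Things in the scene. Friction and masses are not known exactly. Their poses are not given: they have to be found in the camera images.
- brass_weight: loose 0.7 kg weight: disc 72 mm across, 20 mm thick, with a round upright grip stem 26 mm across on its middle, from 20 to 75 mm above the underside; a recess 30 mm across, 14 mm deep, in the middle of the underside. Origin: centre of the underside, z up along the stem. Brass yellow; two others of the same shape stand by it.
- steel_weight: same shape as the brass weight, silver grey; leave alone. Origin: centre of the underside.
- black_weight: same shape as the brass weight, black; leave alone. Origin: centre of the underside.
- mat: grey rubber mat, 260 (x) by 270 (y) mm, 4 mm thick, fixed on the bench, on which the three weights stand at least 100 mm apart, centre to centre. Origin: centre of the underside.
- tester: fixed pressure tester: cream housing 360 (its x) by 240 (y) mm, flat top at 80 mm. In its frame: at (50, 50) mm the weight carrier bearing two black discs 84 mm across, top at 143 mm; at (-90, -50) the vent knob; at (135, -75) a gauge on a post, 90 mm wide, 28 thick along x, top at 240 mm. Two ball-ended spokes beside its -y face, up to 160 mm high. Origin: under its centre, at bench height; z up.
- spigot_tip (a point): top end of the tester's steel spigot (16 mm diameter, 16 mm tall, tapered tip), which sticks up from the middle of the black discs, 159 mm above the bench. z up, axes as the tester's.
- vent (a joint): angle of the vent knob, rad: grows as the knob is turned clockwise seen from above; range 0 to 2.6, 2.6 is the clockwise end stop (vent closed). It stays where it is left; turning takes about 0.05 N m. It starts 0.7 to 1.4 rad short of the stop.
- vent_grip (a point): on the vertical axis of the blue vent knob, at grip height, 117 mm above the bench. The grip is an upright bar 42 mm long along this point's x, 14 mm wide along its y, from 20 mm below this point to 7 mm above, on a disc 44 mm across whose top is 23 mm below this point. The point turns with the knob.
- manifold: fixed pipe manifold standing between the weights and the tester: steel and copper pipes on grey posts, 380 mm long along its x, 50 mm wide at the feet along its y, highest parts (red valve handles) 130 mm above the bench. Origin: under its centre at bench height.
- spare_gauge: loose pressure gauge lying face up, 100 mm in diameter, 36 mm high, brass stem towards its +y; leave alone. Origin: centre of the underside.
Not all that is in view belongs to the job. Of the things like the brass_weight, leave any that is green or purple; of the rest the larger one is meant.

How it is judged:
By the outcome, as a careful person would: the job done as asked, in the order asked, and still so for the second after the job is handed in, while the arm keeps its last pose, push and grip.
It also fails if it takes over 64 s, if anything falls off the work surface, if the arm or the gripper's body presses on something with over 40 N, if the wrist force passes 120 N, or if a joint passes its speed limit or range.

## Working session

There is one attempt and no reset: what is moved stays moved. The work goes in short steps, Python scripts to look and compute and a shell command to move; the robot and the scene stay as the last step left them, time stands still between calls to the robot, and variables do not carry over. Pictures are saved under pics/ and viewed, at most 10 in all, crops included, and the job is handed in when it is done.

```bash
mkdir -p pics; ls; python3 - <<'E'
from rig import manip
import cv2,pickle
for n in("scene","top"):
    d=manip.get_image(n); pickle.dump(d,open(f"pics/{n}0.pkl","wb"))
    cv2.imwrite(f"pics/{n}0.png",cv2.resize(d["frame"][:,:,::-1],(800,600),interpolation=cv2.INTER_CUBIC))
    print({k:v for k,v in d.items() if k!="frame"})
print(manip.get_state(),manip.grasp_offset)
E
```

```text
pics
{'fx': 476.8666238291521, 'fy': 476.8666238291521, 'cx': 284.3734150748088, 'cy': 207.32559668670604, 'distortion': array([-0.13976989,  0.        ,  0.        ,  0.        ,  0.        ]), 'position': array([1.10722602, 0.47146994, 1.19325098]), 'attitude': array([0.42788666, 0.14664805, 0.27128988, 0.84959352])}
{'fx': 505.92380352498617, 'fy': 505.92380352498617, 'cx': 276.9794955220202, 'cy': 207.325387430102, 'distortion': array([-0.1256626,  0.       ,  0.       ,  0.       ,  0.       ]), 'position': array([0.296875  , 0.04746136, 1.37565719]), 'attitude': array([-0.70031334, -0.03967516,  0.05636721,  0.71049972])}
{'clock': 0.1, 'qpos': array([ 9.89013668e-01,  2.76535778e-01,  1.50595403e+00, -1.97360041e-05,
        1.36069450e+00, -1.20992021e-01]), 'qd': array([-0.0001811 , -0.00188322, -0.00366418, -0.00017647, -0.00071671,
        0.00036016]), 'effort': array([ 2.58665161e-03, -4.17699015e+01, -2.46405101e+01,  2.26844736e-05,
        5.73290090e-03,  1.26006930e-05]), 'position': array([0.25543981, 0.51465266, 0.23054483]), 'ee_rot': array([-2.64863819e-04,  2.28360331e-01,  9.73576359e-01, -7.50518407e-04]), 'contact_force': array([ 0.09121419,  0.29938337, -1.01814957]), 'moment': array([-0.04817504,  0.03836592,  0.03234418]), 'gripper_force': 0.0, 'width': 0.08552375647333245} -0.0187
```

View pics/scene0.png

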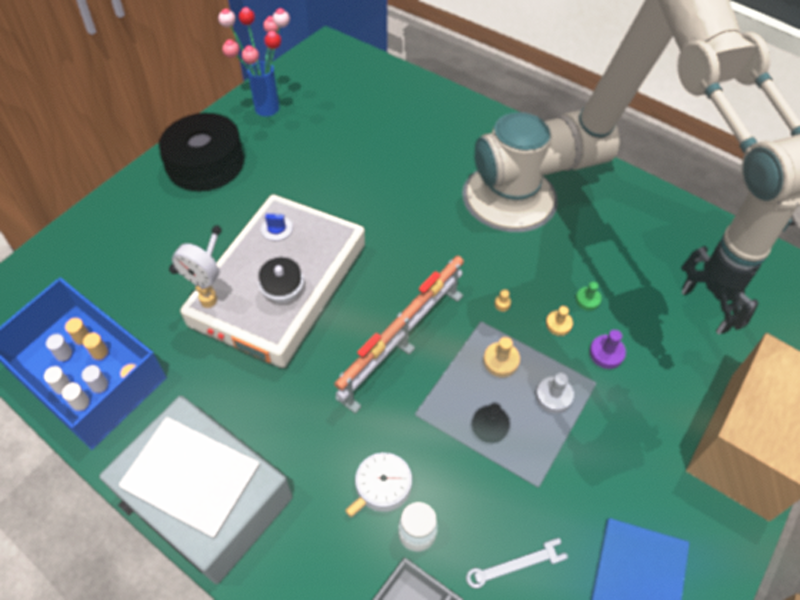

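View pics/top0.png

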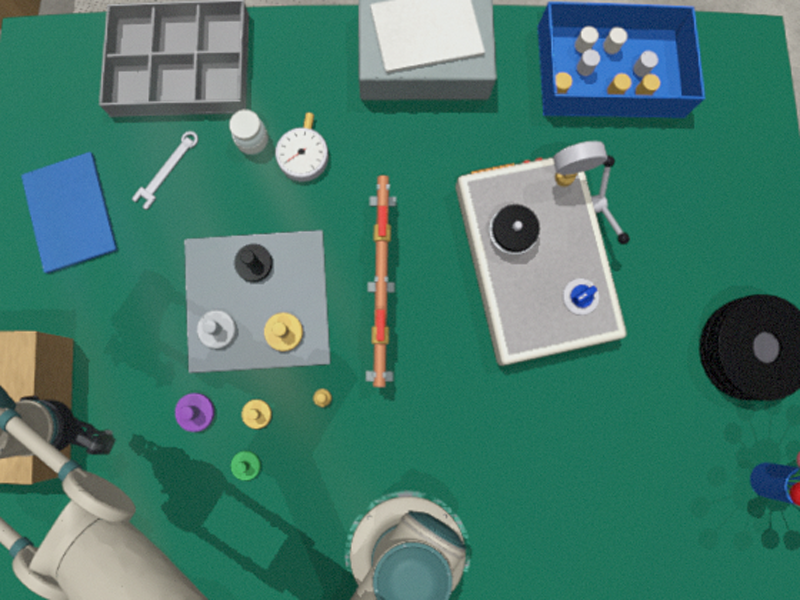

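The scene view shows the tester at the left, the manifold in the middle and the mat with brass, steel and black weights. In the top view (800x600) the brass weight is at about (283,330), the spigot at (517,226), the knob at (582,296), and the manifold's long axis runs from (384,180) to (379,385).

```bash
cat > h.py <<'E'
import numpy as np,cv2
from scipy.spatial.transform import Rotation as R
def rot(q): return R.from_quat(np.r_[q[1:],q[0]])
def ray(d,u,v):
    K=np.array([[d["fx"],0,d["cx"]],[0,d["fy"],d["cy"]],[0,0,1]])
    p=cv2.undistortPoints(np.array([[[u,v]]],float),K,np.array(d["distortion"]))[0,0]
    return rot(d["attitude"]).apply([p[0],-p[1],-1])
def atz(d,u,v,z):
    r=ray(d,u,v);c=d["position"];return c+r*(z-c[2])/r[2]
def proj(d,P):
    K=np.array([[d["fx"],0,d["cx"]],[0,d["fy"],d["cy"]],[0,0,1]])
    P=rot(d["attitude"]).inv().apply(np.atleast_2d(P)-d["position"])*[1,-1,-1]
    return cv2.projectPoints(P,np.zeros(3),np.zeros(3),K,np.array(d["distortion"]))[0][:,0]
def tiles(specs,name,w=66,h=75,s=4):
    out=[]
    for d,u,v in specs:
        x,y=int(u-w/2),int(v-h/2)
        t=cv2.resize(d["frame"][y:y+h,x:x+w,::-1],None,fx=s,fy=s,interpolation=cv2.INTER_CUBIC)
        for k in range(x,x+w):
            if k%10==0:
                cv2.line(t,((k-x)*s+s//2,0),((k-x)*s+s//2,6),(0,0,255),1);cv2.putText(t,str(k),((k-x)*s-8,16),0,.33,(0,0,255),1)
        for k in range(y,y+h):
            if k%10==0:
                cv2.line(t,(0,(k-y)*s+s//2),(6,(k-y)*s+s//2),(0,0,255),1);cv2.putText(t,str(k),(7,(k-y)*s+6),0,.33,(0,0,255),1)
        out.append(t)
    n=3; cv2.imwrite(name,np.vstack([np.hstack(out[i:i+n]) for i in range(0,len(out),n)]))
E
python3 - <<'E'
from h import *;import pickle
T=pickle.load(open("pics/top0.pkl","rb"));S=pickle.load(open("pics/scene0.pkl","rb"))
tiles([(T,407,207),(T,362,158),(T,198,232),(S,193,158),(S,196,194),(S,351,248)],"pics/t1.png")
E
```

```text
(no output)
```

View pics/t1.png

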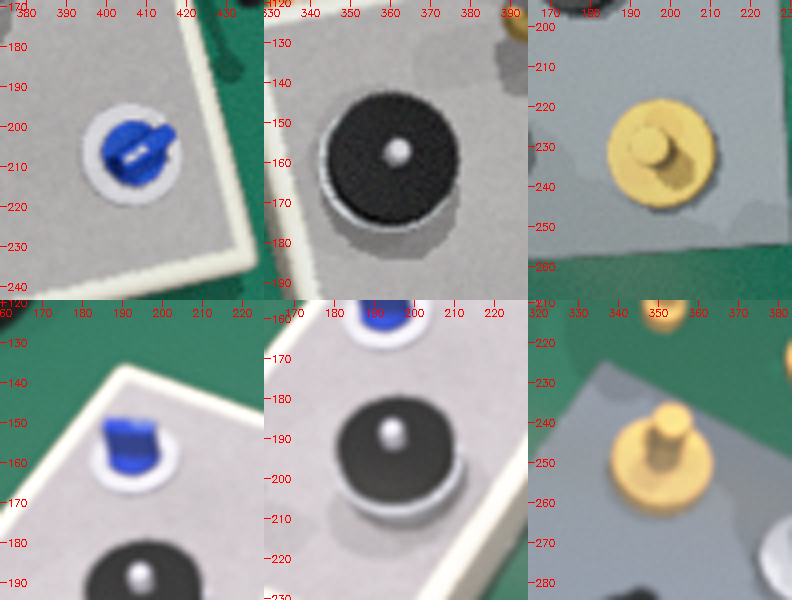

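```bash
cat > m.py <<'E'
from h import *;import pickle
T=pickle.load(open("pics/top0.pkl","rb"));S=pickle.load(open("pics/scene0.pkl","rb"))
np.set_printoptions(precision=4,suppress=True)
def tri(a,b):
    A=[];B=[]
    for d,p in((T,a),(S,b)):
        r=ray(d,*p);r/=np.linalg.norm(r);M=np.eye(3)-np.outer(r,r);A.append(M);B.append(M@d["position"])
    return np.linalg.lstsq(np.vstack(A),np.hstack(B),rcond=None)[0]
E
python3 - <<'E'
from m import *
print("spig T",atz(T,362.25,157.5,.157),"disc",atz(T,360.8,158.75,.143),"S",atz(S,194.3,187.3,.157),"tri",tri((362.25,157.5),(194.3,187.3)))
print("knob ring",atz(T,406.5,207.2,.085),"disc",atz(T,407,206.5,.094),"bar ends",atz(T,402.5,209.5,.124),atz(T,417,201.5,.124))
print("brass stem",atz(T,195.5,229.75,.079),atz(S,353.75,238.75,.079),tri((195.5,229.75),(353.75,238.75)),"disc",atz(T,197.75,231.75,.022))
for n,p in dict(a=(458,178),b=(625,335),c=(500,362)).items(): print(n,atz(T,p[0]*.7,p[1]*.7,.08))
for p in((384,180),(379,385)): print("mani",atz(T,p[0]*.7,p[1]*.7,.1))
# hand-eye: outlines of the estimates
E
```

```text
spig T [ 0.5857 -0.1968  0.157 ] disc [ 0.5858 -0.1958  0.143 ] S [ 0.586  -0.1979  0.157 ] tri [ 0.5859 -0.1972  0.1572]
knob ring [ 0.4692 -0.323   0.085 ] disc [ 0.4698 -0.3218  0.094 ] bar ends [ 0.4582 -0.3011  0.124 ] [ 0.4782 -0.3399  0.124 ]
brass stem [0.4185 0.2258 0.079 ] [0.4161 0.2272 0.079 ] [0.4179 0.2266 0.0809] disc [0.4184 0.2276 0.022 ]
a [ 0.6946 -0.1043  0.08  ]
b [ 0.3966 -0.4042  0.08  ]
c [ 0.3519 -0.1705  0.08  ]
mani [0.6857 0.0338 0.1   ]
mani [0.3142 0.0477 0.1   ]
```

Triangulation puts the spigot at (0.586, -0.197), knob axis (0.469, -0.322) with its bar at -63°, brass stem at (0.418, 0.227), and tester yaw at about 11°. Now I turn the hand 36° clockwise and travel to the knob.

```bash
python3 -m pendant '[{"rz":6.05},{"rz":6.05},{"rz":6.05},{"rz":6.05},{"rz":6.05},{"rz":6.05},{"dx":-0.015,"dy":-0.0035},{"dx":-0.03,"dy":-0.007},{"dx":-0.03,"dy":-0.007},{"dx":-0.03,"dy":-0.007},{"dx":-0.03,"dy":-0.007},{"dx":-0.03,"dy":-0.007}]' 40
python3 -m pendant '[{"dx":-0.03,"dy":-0.007},{"dx":-0.03,"dy":-0.007},{"dx":-0.03,"dy":-0.007},{"dx":-0.03,"dy":-0.007},{"dx":-0.03,"dy":-0.007},{"dx":-0.03,"dy":-0.007},{"dx":-0.03,"dy":-0.007},{"dx":-0.03,"dy":-0.007},{"dx":-0.03,"dy":-0.007},{"dx":-0.03,"dy":-0.007},{"dx":-0.03,"dy":-0.007},{"dx":-0.03,"dy":-0.007}]'
python3 -m pendant '[{"dx":-0.03,"dy":-0.007},{"dx":-0.03,"dy":-0.007},{"dx":-0.03,"dy":-0.007},{"dx":-0.03,"dy":-0.007},{"dx":-0.03,"dy":-0.007},{"dx":-0.03,"dy":-0.007},{"dx":-0.03,"dy":-0.007},{"dx":-0.03,"dy":-0.007},{"dx":-0.03,"dy":-0.007},{"dx":-0.03,"dy":-0.007},{"dx":-0.015,"dy":-0.004},{}]'
```

```text
invalid input
invalid input
invalid input
```

```bash
python3 -m pendant '[{"dx":0,"dy":0,"dz":0,"rx":0,"ry":0,"rz":6.05,"hand":0.085}]' 40
```

```text
clock: 0.18
position: [0.2555, 0.5147, 0.2307]
ee_rot: [-0.0, 0.28, 0.96, -0.001]
contact_force: [0.3, -0.6, 0.2]
width: 0.085
gripper_force: 0.0
```

All keys are required per row.

```bash
python3 -m pendant '[{"dx":0,"dy":0,"dz":0,"rx":0,"ry":0,"rz":6.05,"hand":0.085},{"dx":0,"dy":0,"dz":0,"rx":0,"ry":0,"rz":6.05,"hand":0.085},{"dx":0,"dy":0,"dz":0,"rx":0,"ry":0,"rz":6.05,"hand":0.085},{"dx":0,"dy":0,"dz":0,"rx":0,"ry":0,"rz":6.05,"hand":0.085},{"dx":0,"dy":0,"dz":0,"rx":0,"ry":0,"rz":6.05,"hand":0.085},{"dx":-0.015,"dy":-0.0035,"dz":0,"rx":0,"ry":0,"rz":0,"hand":0.085},{"dx":-0.03,"dy":-0.007,"dz":0,"rx":0,"ry":0,"rz":0,"hand":0.085},{"dx":-0.03,"dy":-0.007,"dz":0,"rx":0,"ry":0,"rz":0,"hand":0.085},{"dx":-0.03,"dy":-0.007,"dz":0,"rx":0,"ry":0,"rz":0,"hand":0.085},{"dx":-0.03,"dy":-0.007,"dz":0,"rx":0,"ry":0,"rz":0,"hand":0.085},{"dx":-0.03,"dy":-0.007,"dz":0,"rx":0,"ry":0,"rz":0,"hand":0.085}]'
python3 -m pendant '[{"dx":-0.035,"dy":-0.008,"dz":0,"rx":0,"ry":0,"rz":0,"hand":0.085},{"dx":-0.035,"dy":-0.008,"dz":0,"rx":0,"ry":0,"rz":0,"hand":0.085},{"dx":-0.035,"dy":-0.008,"dz":0,"rx":0,"ry":0,"rz":0,"hand":0.085},{"dx":-0.035,"dy":-0.008,"dz":0,"rx":0,"ry":0,"rz":0,"hand":0.085},{"dx":-0.035,"dy":-0.008,"dz":0,"rx":0,"ry":0,"rz":0,"hand":0.085},{"dx":-0.035,"dy":-0.008,"dz":0,"rx":0,"ry":0,"rz":0,"hand":0.085},{"dx":-0.035,"dy":-0.008,"dz":0,"rx":0,"ry":0,"rz":0,"hand":0.085},{"dx":-0.035,"dy":-0.008,"dz":0,"rx":0,"ry":0,"rz":0,"hand":0.085},{"dx":-0.035,"dy":-0.008,"dz":0,"rx":0,"ry":0,"rz":0,"hand":0.085},{"dx":-0.035,"dy":-0.008,"dz":0,"rx":0,"ry":0,"rz":0,"hand":0.085},{"dx":-0.035,"dy":-0.008,"dz":0,"rx":0,"ry":0,"rz":0,"hand":0.085},{"dx":-0.035,"dy":-0.008,"dz":0,"rx":0,"ry":0,"rz":0,"hand":0.085}]'
cat > go.py <<'E'
# tool-frame offset from present TCP to target world point
import sys;from h import *;from rig import manip
s=manip.get_state();r=rot(s["ee_rot"]);t=np.array(eval(sys.argv[1]))
np.set_printoptions(precision=4,suppress=True)
y=r.apply([0,1,0]);z=r.apply([0,0,1])
print("clock",s["clock"],"pos",s["position"],"tool d",r.inv().apply(t-s["position"]),"yaw y",np.degrees(np.arctan2(y[1],y[0])),"z",z,"q",s["qpos"],"M",s["moment"])
E
python3 go.py .469,-.3223,.1
```

```text
clock: 1.1
position: [0.2968, 0.3483, 0.2309]
ee_rot: [0.0, 0.519, 0.855, -0.001]
contact_force: [-0.1, -0.7, 0.4]
width: 0.0852
gripper_force: 0.0
clock: 2.1
position: [0.4034, -0.0685, 0.2312]
ee_rot: [-0.0, 0.52, 0.854, -0.0]
contact_force: [1.0, 0.7, -0.6]
width: 0.0849
gripper_force: 0.0
clock 2.1 pos [ 0.4034 -0.0685  0.2312] tool d [-0.2555 -0.0584  0.1311] yaw y 27.37879184225562 z [-0.0004 -0.     -1.    ] q [-0.3386  0.0218  1.8194 -0.0001  1.3008 -0.8164] M [0.042  0.0161 0.0261]
```

```bash
python3 -m pendant '[{"dx":-0.032,"dy":-0.0073,"dz":0,"rx":0,"ry":0,"rz":0,"hand":0.085},{"dx":-0.032,"dy":-0.0073,"dz":0,"rx":0,"ry":0,"rz":0,"hand":0.085},{"dx":-0.032,"dy":-0.0073,"dz":0,"rx":0,"ry":0,"rz":0,"hand":0.085},{"dx":-0.032,"dy":-0.0073,"dz":0,"rx":0,"ry":0,"rz":0,"hand":0.085},{"dx":-0.032,"dy":-0.0073,"dz":0,"rx":0,"ry":0,"rz":0,"hand":0.085},{"dx":-0.032,"dy":-0.0073,"dz":0,"rx":0,"ry":0,"rz":0,"hand":0.085},{"dx":-0.032,"dy":-0.0073,"dz":0,"rx":0,"ry":0,"rz":0,"hand":0.085},{"dx":-0.02,"dy":-0.005,"dz":0,"rx":0,"ry":0,"rz":0,"hand":0.085},{"dx":-0.0115,"dy":-0.0023,"dz":0,"rx":0,"ry":0,"rz":0,"hand":0.06},{"dx":0,"dy":0,"dz":0,"rx":0,"ry":0,"rz":0,"hand":0.06},{"dx":0,"dy":0,"dz":0,"rx":0,"ry":0,"rz":0,"hand":0.06}]'
python3 go.py .469,-.3223,.1; python3 - <<'E'
from rig import manip;from h import *
S=manip.get_image("scene");T=manip.get_image("top")
tiles([(S,193,145),(T,410,205)],"pics/t2.png",w=66,h=75,s=6)
E
```

```text
clock: 3.02
position: [0.4689, -0.3196, 0.2308]
ee_rot: [-0.001, 0.52, 0.854, 0.001]
contact_force: [0.6, 0.4, 0.5]
width: 0.06
gripper_force: 0.0
clock 3.0167 pos [ 0.4689 -0.3196  0.2308] tool d [-0.0028 -0.0011  0.1308] yaw y 27.301237618500036 z [-0.0013  0.002  -1.    ] q [-0.7213  0.2661  1.5203  0.0007  1.3576 -1.1979] M [ 0.0041 -0.0364 -0.0279]
```

View pics/t2.png

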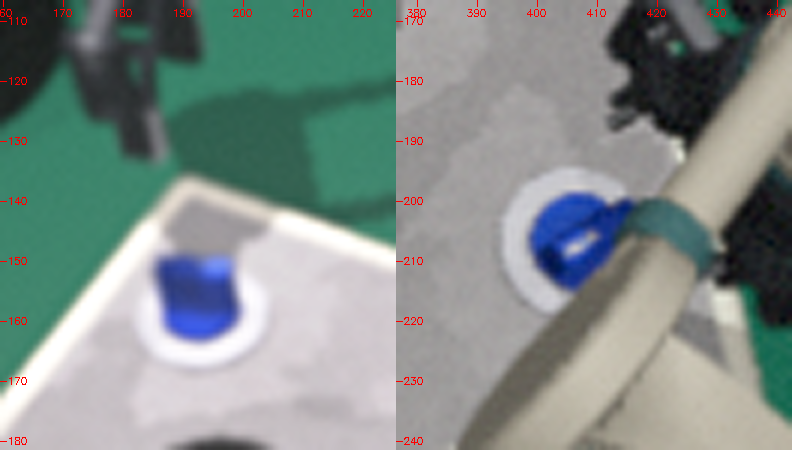

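The hand hovers above the knob with the fingers straddling its bar; nothing is in the way, so descend.

```bash
python3 -m pendant '[{"dx":-0.0028,"dy":-0.001,"dz":0.02,"rx":0,"ry":0,"rz":0,"hand":0.06},{"dx":0,"dy":0,"dz":0.02,"rx":0,"ry":0,"rz":0,"hand":0.06},{"dx":0,"dy":0,"dz":0.02,"rx":0,"ry":0,"rz":0,"hand":0.06},{"dx":0,"dy":0,"dz":0.02,"rx":0,"ry":0,"rz":0,"hand":0.06},{"dx":0,"dy":0,"dz":0.02,"rx":0,"ry":0,"rz":0,"hand":0.06},{"dx":0,"dy":0,"dz":0.015,"rx":0,"ry":0,"rz":0,"hand":0.06},{"dx":0,"dy":0,"dz":0.01,"rx":0,"ry":0,"rz":0,"hand":0.06},{"dx":0,"dy":0,"dz":0.005,"rx":0,"ry":0,"rz":0,"hand":0.06},{"dx":0,"dy":0,"dz":0,"rx":0,"ry":0,"rz":0,"hand":0.06},{"dx":0,"dy":0,"dz":0,"rx":0,"ry":0,"rz":0,"hand":0.06}]' 25
python3 go.py .469,-.3223,.1
python3 -m pendant '[{"dx":0,"dy":0,"dz":0,"rx":0,"ry":0,"rz":0,"hand":0.03},{"dx":0,"dy":0,"dz":0,"rx":0,"ry":0,"rz":0,"hand":0.02},{"dx":0,"dy":0,"dz":0,"rx":0,"ry":0,"rz":0,"hand":0.005},{"dx":0,"dy":0,"dz":0,"rx":0,"ry":0,"rz":0,"hand":0.005},{"dx":0,"dy":0,"dz":0,"rx":0,"ry":0,"rz":0,"hand":0.005},{"dx":0,"dy":0,"dz":0,"rx":0,"ry":0,"rz":0,"hand":0.005},{"dx":0,"dy":0,"dz":0,"rx":0,"ry":0,"rz":0,"hand":0.005},{"dx":0,"dy":0,"dz":0,"rx":0,"ry":0,"rz":0,"hand":0.005}]' 25
python3 go.py .469,-.3223,.1
```

```text
clock: 3.95
position: [0.4705, -0.3231, 0.102]
ee_rot: [0.001, 0.52, 0.854, -0.0]
contact_force: [0.4, -1.4, 0.2]
width: 0.0596
gripper_force: 0.0
clock 3.95 pos [ 0.4705 -0.3231  0.102 ] tool d [ 0.0014 -0.001   0.002 ] yaw y 27.33755852539695 z [ 0.0009 -0.0006 -1.    ] q [-0.7236  0.3696  1.7087  0.0002  1.0622 -1.2009] M [-0.0149 -0.0147  0.0107]
clock: 4.62
position: [0.4691, -0.324, 0.1021]
ee_rot: [-0.0, 0.52, 0.854, -0.001]
contact_force: [-6.1, -1.4, 6.0]
width: 0.0137
gripper_force: 28.3
clock 4.6167 pos [ 0.4691 -0.324   0.1021] tool d [0.0016 0.0006 0.0021] yaw y 27.319737778860823 z [-0.0015 -0.0014 -1.    ] q [-0.7251  0.3694  1.7088 -0.0023  1.0636 -1.2008] M [-0.2192  0.7737 -0.0086]
```

```bash
python3 -m pendant '[{"dx":0,"dy":-0.0015,"dz":0,"rx":0,"ry":0,"rz":3,"hand":0.005},{"dx":0,"dy":0,"dz":0,"rx":0,"ry":0,"rz":4,"hand":0.005},{"dx":0,"dy":0,"dz":0,"rx":0,"ry":0,"rz":4,"hand":0.005},{"dx":0,"dy":0,"dz":0,"rx":0,"ry":0,"rz":4,"hand":0.005},{"dx":0,"dy":0,"dz":0,"rx":0,"ry":0,"rz":4,"hand":0.005},{"dx":0,"dy":0,"dz":0,"rx":0,"ry":0,"rz":4,"hand":0.005},{"dx":0,"dy":0,"dz":0,"rx":0,"ry":0,"rz":4,"hand":0.005},{"dx":0,"dy":0,"dz":0,"rx":0,"ry":0,"rz":4,"hand":0.005},{"dx":0,"dy":0,"dz":0,"rx":0,"ry":0,"rz":4,"hand":0.005}]'
python3 go.py .469,-.3223,.1
```

```text
clock: 5.37
position: [0.4682, -0.3242, 0.1021]
ee_rot: [-0.0, 0.754, 0.657, -0.0]
contact_force: [-3.2, 0.1, 6.3]
width: 0.0133
gripper_force: 28.3
clock 5.3667 pos [ 0.4682 -0.3242  0.1021] tool d [0.0019 0.0005 0.0021] yaw y -7.883491531474357 z [-0.0007 -0.0005 -1.    ] q [-0.7272  0.3686  1.7104 -0.0009  1.0629 -0.5891] M [-0.0357  0.6361  0.0573]
```

```bash
for i in 1; do python3 -m pendant '[{"dx":0,"dy":0,"dz":0,"rx":0,"ry":0,"rz":3,"hand":0.005},{"dx":0,"dy":0,"dz":0,"rx":0,"ry":0,"rz":3,"hand":0.005}]' >/dev/null; python3 go.py .469,-.3223,.1; done
python3 -m pendant '[{"dx":0,"dy":0,"dz":0,"rx":0,"ry":0,"rz":3,"hand":0.005},{"dx":0,"dy":0,"dz":0,"rx":0,"ry":0,"rz":3,"hand":0.005}]' >/dev/null; python3 go.py .469,-.3223,.1
python3 -m pendant '[{"dx":0,"dy":0,"dz":0,"rx":0,"ry":0,"rz":3,"hand":0.005},{"dx":0,"dy":0,"dz":0,"rx":0,"ry":0,"rz":3,"hand":0.005}]' >/dev/null; python3 go.py .469,-.3223,.1
```

```text
clock 5.5333 pos [ 0.4681 -0.3241  0.1021] tool d [0.002  0.0004 0.0021] yaw y -13.833060148644845 z [-0.001  -0.0004 -1.    ] q [-0.7272  0.3685  1.7104 -0.0011  1.0632 -0.4852] M [-0.0109  0.6724  0.0883]
clock 5.7 pos [ 0.468  -0.3241  0.1021] tool d [0.002  0.0003 0.0021] yaw y -19.83077388554486 z [-0.0012 -0.0003 -1.    ] q [-0.7272  0.3685  1.7105 -0.0012  1.0633 -0.3805] M [0.005  0.7277 0.088 ]
clock 5.8667 pos [ 0.4678 -0.324   0.1021] tool d [0.0021 0.0003 0.002 ] yaw y -25.829173153659237 z [-0.0015 -0.0002 -1.    ] q [-0.7272  0.3685  1.7106 -0.0013  1.0636 -0.2758] M [0.0641 0.79   0.096 ]
```

```bash
python3 -m pendant '[{"dx":0,"dy":0,"dz":0,"rx":0,"ry":0,"rz":3,"hand":0.005},{"dx":0,"dy":0,"dz":0,"rx":0,"ry":0,"rz":3,"hand":0.005}]' >/dev/null; python3 go.py .469,-.3223,.1
python3 -m pendant '[{"dx":0,"dy":0,"dz":0,"rx":0,"ry":0,"rz":3,"hand":0.005},{"dx":0,"dy":0,"dz":0,"rx":0,"ry":0,"rz":3,"hand":0.005}]' >/dev/null; python3 go.py .469,-.3223,.1
```

```text
clock 6.0333 pos [ 0.4677 -0.324   0.1021] tool d [0.0021 0.0002 0.0021] yaw y -31.829404091676285 z [-0.0017 -0.     -1.    ] q [-0.7273  0.3684  1.7107 -0.0013  1.0638 -0.1711] M [0.0331 0.7809 0.085 ]
clock 6.2 pos [ 0.4676 -0.3239  0.1021] tool d [0.0021 0.0001 0.0021] yaw y -37.82446505589839 z [-0.002   0.0001 -1.    ] q [-0.7272  0.3683  1.7107 -0.0015  1.0641 -0.0664] M [0.0714 0.8078 0.0774]
```

```bash
python3 -m pendant '[{"dx":0,"dy":0,"dz":0,"rx":0,"ry":0,"rz":3,"hand":0.005},{"dx":0,"dy":0,"dz":0,"rx":0,"ry":0,"rz":3,"hand":0.005}]' >/dev/null; python3 go.py .469,-.3223,.1
python3 -m pendant '[{"dx":0,"dy":0,"dz":0,"rx":0,"ry":0,"rz":3,"hand":0.005},{"dx":0,"dy":0,"dz":0,"rx":0,"ry":0,"rz":3,"hand":0.005}]' |tail -1; python3 go.py .469,-.3223,.1
```

```text
clock 6.3667 pos [ 0.4675 -0.3238  0.102 ] tool d [0.0021 0.0001 0.002 ] yaw y -43.82573816139703 z [-0.0023  0.0003 -1.    ] q [-0.7273  0.3683  1.7109 -0.0015  1.0643  0.0383] M [ 0.0684  0.8139 -0.0085]
gripper_force: 39.7
clock 6.5333 pos [ 0.4674 -0.3237  0.1021] tool d [ 0.0021 -0.0001  0.0021] yaw y -49.75721351361232 z [-0.0025  0.0003 -1.    ] q [-0.7272  0.3682  1.7109 -0.0017  1.0645  0.142 ] M [0.1534 0.7517 0.8616]
```

The moment about z jumped to 0.86 N m, so the end stop is reached (about 75° turned). Release, rise, and look.

```bash
python3 -m pendant '[{"dx":0,"dy":0,"dz":0,"rx":0,"ry":0,"rz":0,"hand":0.005},{"dx":0,"dy":0,"dz":0,"rx":0,"ry":0,"rz":0,"hand":0.03},{"dx":0,"dy":0,"dz":0,"rx":0,"ry":0,"rz":0,"hand":0.05},{"dx":0,"dy":0,"dz":0,"rx":0,"ry":0,"rz":0,"hand":0.06},{"dx":0,"dy":0,"dz":0,"rx":0,"ry":0,"rz":0,"hand":0.06},{"dx":0,"dy":0,"dz":-0.01,"rx":0,"ry":0,"rz":0,"hand":0.06},{"dx":0,"dy":0,"dz":-0.02,"rx":0,"ry":0,"rz":0,"hand":0.06},{"dx":0,"dy":0,"dz":-0.03,"rx":0,"ry":0,"rz":0,"hand":0.06},{"dx":0,"dy":0,"dz":-0.03,"rx":0,"ry":0,"rz":0,"hand":0.06},{"dx":0,"dy":0,"dz":-0.03,"rx":0,"ry":0,"rz":0,"hand":0.06},{"dx":0,"dy":0,"dz":-0.03,"rx":0,"ry":0,"rz":0,"hand":0.06}]'
python3 go.py .418,.2265,.231; python3 - <<'E'
from rig import manip;from h import *
S=manip.get_image("scene");T=manip.get_image("top")
tiles([(S,193,145),(T,410,205)],"pics/t3.png",w=66,h=75,s=6)
E
```

```text
clock: 7.45
position: [0.4688, -0.3238, 0.2535]
ee_rot: [0.0, 0.939, 0.344, 0.0]
contact_force: [-0.3, -1.0, -0.5]
width: 0.0601
gripper_force: 0.0
clock 7.45 pos [ 0.4688 -0.3238  0.2535] tool d [ 0.3171 -0.4526  0.0223] yaw y -49.702775002060356 z [ 0.0008 -0.0002 -1.    ] q [-0.7267  0.2562  1.4778  0.0004  1.4069  0.1407] M [ 0.0541 -0.0085  0.0212]
```

View pics/t3.png

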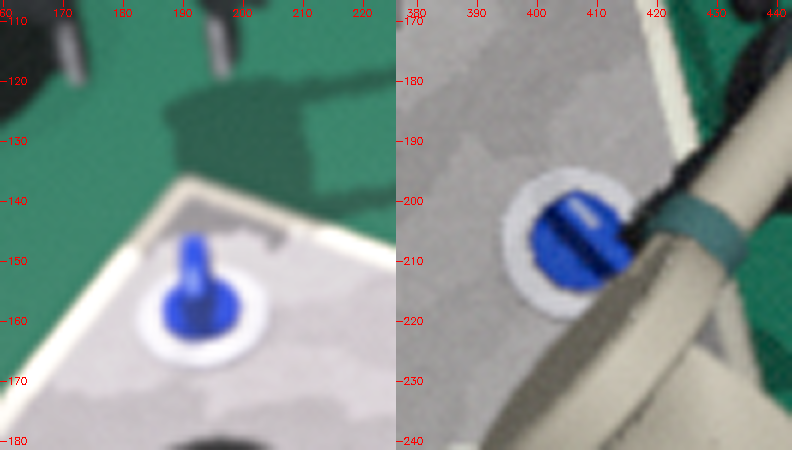

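The bar now lies along about 42° in the top view (pixels (404,202)–(413,212)), matching the hand at the stop. Next, travel to the brass weight.

```bash
python3 -m pendant '[{"dx":0.011,"dy":-0.016,"dz":0,"rx":0,"ry":0,"rz":0,"hand":0.07},{"dx":0.021,"dy":-0.03,"dz":0,"rx":0,"ry":0,"rz":0,"hand":0.07},{"dx":0.021,"dy":-0.03,"dz":0,"rx":0,"ry":0,"rz":0,"hand":0.07},{"dx":0.021,"dy":-0.03,"dz":0,"rx":0,"ry":0,"rz":0,"hand":0.07},{"dx":0.021,"dy":-0.03,"dz":0,"rx":0,"ry":0,"rz":0,"hand":0.07},{"dx":0.021,"dy":-0.03,"dz":0,"rx":0,"ry":0,"rz":0,"hand":0.07},{"dx":0.021,"dy":-0.03,"dz":0,"rx":0,"ry":0,"rz":0,"hand":0.07},{"dx":0.021,"dy":-0.03,"dz":0,"rx":0,"ry":0,"rz":0,"hand":0.07},{"dx":0.021,"dy":-0.03,"dz":0,"rx":0,"ry":0,"rz":0,"hand":0.07},{"dx":0.021,"dy":-0.03,"dz":0,"rx":0,"ry":0,"rz":0,"hand":0.07},{"dx":0.021,"dy":-0.03,"dz":0,"rx":0,"ry":0,"rz":0,"hand":0.07},{"dx":0.021,"dy":-0.03,"dz":0,"rx":0,"ry":0,"rz":0,"hand":0.07}]'
python3 -m pendant '[{"dx":0.021,"dy":-0.03,"dz":0,"rx":0,"ry":0,"rz":0,"hand":0.07},{"dx":0.021,"dy":-0.03,"dz":0,"rx":0,"ry":0,"rz":0,"hand":0.07},{"dx":0.016,"dy":-0.023,"dz":0,"rx":0,"ry":0,"rz":0,"hand":0.07},{"dx":0.011,"dy":-0.016,"dz":0,"rx":0,"ry":0,"rz":0,"hand":0.07},{"dx":0,"dy":0,"dz":0,"rx":0,"ry":0,"rz":0,"hand":0.07},{"dx":0,"dy":0,"dz":0,"rx":0,"ry":0,"rz":0,"hand":0.07}]'
python3 go.py .418,.2265,.041
```

```text
clock: 8.55
position: [0.4288, 0.0982, 0.2514]
ee_rot: [-0.0, 0.939, 0.344, 0.0]
contact_force: [0.4, 0.3, 0.0]
width: 0.07
gripper_force: 0.0
clock: 9.05
position: [0.4177, 0.2171, 0.2511]
ee_rot: [0.0, 0.938, 0.346, -0.0]
contact_force: [0.7, 0.0, 1.0]
width: 0.0701
gripper_force: 0.0
clock 9.05 pos [0.4177 0.2171 0.2511] tool d [ 0.0064 -0.007   0.2101] yaw y -49.55651693380115 z [-0.0005 -0.0006 -1.    ] q [ 0.3317  0.1064  1.6757 -0.0004  1.3602  1.1967] M [ 0.0137  0.0284 -0.0001]
```

```bash
python3 -m pendant '[{"dx":0.0064,"dy":-0.007,"dz":0.02,"rx":0,"ry":0,"rz":0,"hand":0.07},{"dx":0,"dy":0,"dz":0.025,"rx":0,"ry":0,"rz":0,"hand":0.07},{"dx":0,"dy":0,"dz":0.025,"rx":0,"ry":0,"rz":0,"hand":0.07},{"dx":0,"dy":0,"dz":0.025,"rx":0,"ry":0,"rz":0,"hand":0.07},{"dx":0,"dy":0,"dz":0.02,"rx":0,"ry":0,"rz":0,"hand":0.07},{"dx":0,"dy":0,"dz":0,"rx":0,"ry":0,"rz":0,"hand":0.07},{"dx":0,"dy":0,"dz":0,"rx":0,"ry":0,"rz":0,"hand":0.07}]'
python3 go.py .418,.2265,.041; python3 - <<'E'
from rig import manip;from h import *
S=manip.get_image("scene");T=manip.get_image("top")
tiles([(S,355,235),(T,195,225)],"pics/t4.png",w=66,h=75,s=6)
E
```

```text
clock: 9.63
position: [0.4182, 0.2247, 0.1358]
ee_rot: [0.0, 0.939, 0.344, -0.001]
contact_force: [-0.0, -0.7, 0.3]
width: 0.0697
gripper_force: 0.0
clock 9.6333 pos [0.4182 0.2247 0.1358] tool d [ 0.0013 -0.0014  0.0948] yaw y -49.786650862809985 z [-0.0022 -0.0012 -1.    ] q [ 0.3467  0.2055  1.8596 -0.0004  1.079   1.2158] M [0.0385 0.0005 0.0194]
```

View pics/t4.png

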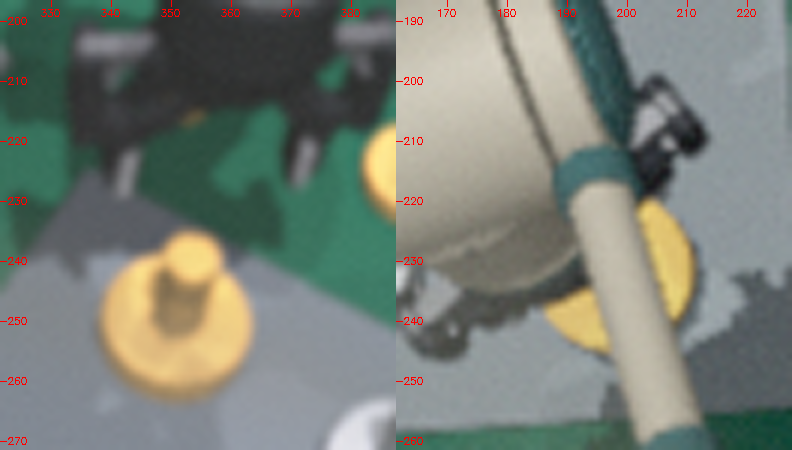

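The fingers stand symmetrically either side of the stem (scene crop: tips (342,227) and (370,226), stem top (353,239)). Continue down and close.

```bash
python3 -m pendant '[{"dx":0.0013,"dy":-0.0014,"dz":0.02,"rx":0,"ry":0,"rz":0,"hand":0.07},{"dx":0,"dy":0,"dz":0.025,"rx":0,"ry":0,"rz":0,"hand":0.07},{"dx":0,"dy":0,"dz":0.02,"rx":0,"ry":0,"rz":0,"hand":0.07},{"dx":0,"dy":0,"dz":0.015,"rx":0,"ry":0,"rz":0,"hand":0.07},{"dx":0,"dy":0,"dz":0.01,"rx":0,"ry":0,"rz":0,"hand":0.07},{"dx":0,"dy":0,"dz":0.005,"rx":0,"ry":0,"rz":0,"hand":0.07},{"dx":0,"dy":0,"dz":0,"rx":0,"ry":0,"rz":0,"hand":0.07},{"dx":0,"dy":0,"dz":0,"rx":0,"ry":0,"rz":0,"hand":0.07}]' 25
python3 go.py .418,.2265,.041
python3 -m pendant '[{"dx":0,"dy":0,"dz":0,"rx":0,"ry":0,"rz":0,"hand":0.045},{"dx":0,"dy":0,"dz":0,"rx":0,"ry":0,"rz":0,"hand":0.035},{"dx":0,"dy":0,"dz":0,"rx":0,"ry":0,"rz":0,"hand":0.03},{"dx":0,"dy":0,"dz":0,"rx":0,"ry":0,"rz":0,"hand":0.02},{"dx":0,"dy":0,"dz":0,"rx":0,"ry":0,"rz":0,"hand":0.015},{"dx":0,"dy":0,"dz":0,"rx":0,"ry":0,"rz":0,"hand":0.015},{"dx":0,"dy":0,"dz":0,"rx":0,"ry":0,"rz":0,"hand":0.015},{"dx":0,"dy":0,"dz":0,"rx":0,"ry":0,"rz":0,"hand":0.015}]' 25
python3 go.py .418,.2265,.041
python3 -m pendant '[{"dx":0,"dy":0,"dz":0,"rx":0,"ry":0,"rz":0,"hand":0.01},{"dx":0,"dy":0,"dz":0,"rx":0,"ry":0,"rz":0,"hand":0.01},{"dx":0,"dy":0,"dz":0,"rx":0,"ry":0,"rz":0,"hand":0.01}]' 90
python3 go.py .418,.2265,.041
```

```text
clock: 10.4
position: [0.4197, 0.2283, 0.0423]
ee_rot: [-0.0, 0.939, 0.344, 0.001]
contact_force: [0.7, 0.3, 0.1]
width: 0.07
gripper_force: 0.0
clock 10.4 pos [0.4197 0.2283 0.0423] tool d [-0.0025  0.0002  0.0013] yaw y -49.70572054355531 z [ 0.0021  0.0008 -1.    ] q [0.3523 0.323  1.9824 0.     0.834  1.2199] M [ 0.0168  0.0429 -0.0066]
clock: 11.07
position: [0.4188, 0.2284, 0.0419]
ee_rot: [-0.0, 0.939, 0.344, 0.0]
contact_force: [-1.9, 1.5, 5.2]
width: 0.0249
gripper_force: 25.8
clock 11.0667 pos [0.4188 0.2284 0.0419] tool d [-0.0019  0.0009  0.0009] yaw y -49.705601989862956 z [ 0.0007  0.0008 -1.    ] q [0.3529 0.3233 1.9835 0.0007 0.8339 1.2199] M [ 0.1647  0.2555 -0.0164]
clock: 11.32
position: [0.4188, 0.2284, 0.0421]
ee_rot: [-0.0, 0.939, 0.344, 0.001]
contact_force: [-2.5, 1.2, 7.8]
width: 0.024
gripper_force: 87.8
clock 11.3167 pos [0.4188 0.2284 0.0421] tool d [-0.0019  0.0009  0.0011] yaw y -49.710349575831984 z [ 0.0008  0.0008 -1.    ] q [0.3529 0.323  1.9833 0.0007 0.8343 1.22  ] M [ 0.151   0.2191 -0.0529]
```

```bash
python3 -m pendant '[{"dx":0,"dy":0,"dz":-0.005,"rx":0,"ry":0,"rz":0,"hand":0.01},{"dx":0,"dy":0,"dz":-0.01,"rx":0,"ry":0,"rz":0,"hand":0.01},{"dx":0,"dy":0,"dz":-0.018,"rx":0,"ry":0,"rz":0,"hand":0.01},{"dx":0,"dy":0,"dz":-0.022,"rx":0,"ry":0,"rz":0,"hand":0.01},{"dx":0,"dy":0,"dz":-0.025,"rx":0,"ry":0,"rz":0,"hand":0.01},{"dx":0,"dy":0,"dz":-0.025,"rx":0,"ry":0,"rz":0,"hand":0.01},{"dx":0,"dy":0,"dz":-0.025,"rx":0,"ry":0,"rz":0,"hand":0.01},{"dx":0,"dy":0,"dz":-0.025,"rx":0,"ry":0,"rz":0,"hand":0.01},{"dx":0,"dy":0,"dz":-0.02,"rx":0,"ry":0,"rz":0,"hand":0.01},{"dx":0,"dy":0,"dz":-0.015,"rx":0,"ry":0,"rz":0,"hand":0.01},{"dx":0,"dy":0,"dz":-0.01,"rx":0,"ry":0,"rz":0,"hand":0.01},{"dx":0,"dy":0,"dz":0,"rx":0,"ry":0,"rz":0,"hand":0.01}]'
python3 go.py .586,-.197,.24
```

```text
clock: 12.32
position: [0.4191, 0.228, 0.2422]
ee_rot: [0.0, 0.939, 0.344, 0.001]
contact_force: [0.4, 0.8, -7.9]
width: 0.024
gripper_force: 89.3
clock 12.3167 pos [0.4191 0.228  0.2422] tool d [-0.1476  0.4321  0.0024] yaw y -49.70087406037576 z [ 0.0018  0.0004 -1.    ] q [ 0.3524  0.1198  1.6821 -0.0003  1.3379  1.22  ] M [-0.0058  0.038   0.0005]
```

```bash
python3 -m pendant '[{"dx":-0.003,"dy":0.008,"dz":0,"rx":0,"ry":0,"rz":0,"hand":0.01},{"dx":-0.006,"dy":0.017,"dz":0,"rx":0,"ry":0,"rz":0,"hand":0.01},{"dx":-0.0095,"dy":0.028,"dz":0,"rx":0,"ry":0,"rz":0,"hand":0.01},{"dx":-0.0095,"dy":0.028,"dz":0,"rx":0,"ry":0,"rz":0,"hand":0.01},{"dx":-0.0095,"dy":0.028,"dz":0,"rx":0,"ry":0,"rz":0,"hand":0.01},{"dx":-0.0095,"dy":0.028,"dz":0,"rx":0,"ry":0,"rz":0,"hand":0.01},{"dx":-0.0095,"dy":0.028,"dz":0,"rx":0,"ry":0,"rz":0,"hand":0.01},{"dx":-0.0095,"dy":0.028,"dz":0,"rx":0,"ry":0,"rz":0,"hand":0.01},{"dx":-0.0095,"dy":0.028,"dz":0,"rx":0,"ry":0,"rz":0,"hand":0.01},{"dx":-0.0095,"dy":0.028,"dz":0,"rx":0,"ry":0,"rz":0,"hand":0.01},{"dx":-0.0095,"dy":0.028,"dz":0,"rx":0,"ry":0,"rz":0,"hand":0.01},{"dx":-0.0095,"dy":0.028,"dz":0,"rx":0,"ry":0,"rz":0,"hand":0.01}]'
python3 -m pendant '[{"dx":-0.0095,"dy":0.028,"dz":0,"rx":0,"ry":0,"rz":0,"hand":0.01},{"dx":-0.0095,"dy":0.028,"dz":0,"rx":0,"ry":0,"rz":0,"hand":0.01},{"dx":-0.009,"dy":0.025,"dz":0,"rx":0,"ry":0,"rz":0,"hand":0.01},{"dx":-0.007,"dy":0.02,"dz":0,"rx":0,"ry":0,"rz":0,"hand":0.01},{"dx":-0.005,"dy":0.014,"dz":0,"rx":0,"ry":0,"rz":0,"hand":0.01},{"dx":-0.003,"dy":0.008,"dz":0,"rx":0,"ry":0,"rz":0,"hand":0.01},{"dx":0,"dy":0,"dz":0,"rx":0,"ry":0,"rz":0,"hand":0.01},{"dx":0,"dy":0,"dz":0,"rx":0,"ry":0,"rz":0,"hand":0.01}]'
python3 go.py .586,-.197,.22;python3 - <<'E'
from rig import manip;from h import *;import pickle
S=manip.get_image("scene");T=manip.get_image("top")
pickle.dump((S,T),open("pics/p5.pkl","wb"))
tiles([(S,200,180),(T,360,160)],"pics/t5.png",w=66,h=75,s=6)
E
```

```text
clock: 13.32
position: [0.5354, -0.0739, 0.2387]
ee_rot: [-0.001, 0.939, 0.344, -0.002]
contact_force: [1.4, 0.2, -7.3]
width: 0.0242
gripper_force: 89.4
clock: 13.98
position: [0.5825, -0.1927, 0.2402]
ee_rot: [-0.002, 0.939, 0.344, -0.001]
contact_force: [-0.6, 1.0, -7.2]
width: 0.0243
gripper_force: 89.6
clock 13.9833 pos [ 0.5825 -0.1927  0.2402] tool d [-0.0001  0.0056  0.0202] yaw y -49.719515957100185 z [-0.0025  0.0024 -1.    ] q [-0.4336  0.3315  1.4013  0.0012  1.4121  0.434 ] M [0.062  0.0305 0.0184]
```

View pics/t5.png

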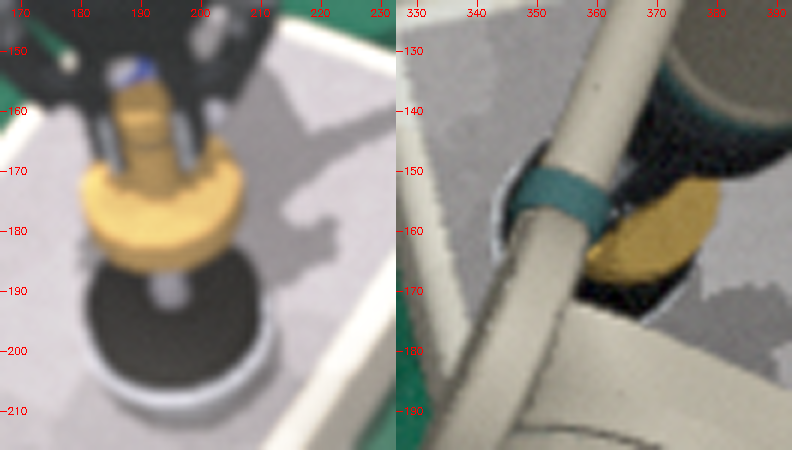

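Scene crop: weight hangs level above the discs (disc edges u 180–207, lowest v 187), spigot visible below at (194.5,189). Now fit the held weight against the same cameras.

```bash
cat > fit.py <<'E'
import pickle,sys;from h import *;from scipy.optimize import least_squares
S,T=pickle.load(open(sys.argv[1],"rb"));a=np.linspace(0,2*np.pi,181)
def ext(d,c,zs,r=.036):
    P=np.vstack([np.c_[c[0]+r*np.cos(a),c[1]+r*np.sin(a),0*a+z] for z in zs]);q=proj(d,P)
    return q[:,0].min(),q[:,0].max(),q[:,1].min(),q[:,1].max()
E
python3 - <<'E'
import sys;sys.argv=["","pics/p5.pkl"];exec(open("fit.py").read())
b=.2402-.0381
def f(m):
    s=ext(S,m,(b,b+.02));t=ext(T,m,(b,b+.02))
    return np.array([s[0]-179.8,s[1]-207,s[3]-187,t[1]-380.3,t[3]-169])
np.set_printoptions(precision=4,suppress=True)
for n,k in(("scene",slice(0,3)),("top",slice(3,5)),("all",slice(0,5))):
    r=least_squares(lambda m:f(m)[k],[.5825,-.1927]);print(n,r.x,f(r.x))
# black discs by same method in scene: u 181..211.5
def g(m):
    s=ext(S,m,(.143,),.042);return np.array([s[0]-180.7,s[1]-210.5,s[3]-206.3])
r=least_squares(g,[.586,-.197]);print("discs scene",r.x,r.fun)
E
```

```text
scene [ 0.5818 -0.1947] [-0.3114  0.3142 -0.014   1.3606  0.4119]
top [ 0.5828 -0.1915] [ 0.2933  0.9498  0.8014 -0.      0.    ]
all [ 0.5828 -0.1929] [-0.0762  0.5727  0.5576  0.5689 -0.0027]
discs scene [ 0.5945 -0.1877] [-0.1944  0.1937 -0.0088]
```

```bash
python3 -m pendant '[{"dx":0,"dy":0.003,"dz":0,"rx":0,"ry":0,"rz":0,"hand":0.01},{"dx":0,"dy":0.0024,"dz":0,"rx":0,"ry":0,"rz":0,"hand":0.01},{"dx":0,"dy":0,"dz":0,"rx":0,"ry":0,"rz":0,"hand":0.01},{"dx":0,"dy":0,"dz":0.005,"rx":0,"ry":0,"rz":0,"hand":0.01},{"dx":0,"dy":0,"dz":0.007,"rx":0,"ry":0,"rz":0,"hand":0.01},{"dx":0,"dy":0,"dz":0.007,"rx":0,"ry":0,"rz":0,"hand":0.01},{"dx":0,"dy":0,"dz":0.006,"rx":0,"ry":0,"rz":0,"hand":0.01},{"dx":0,"dy":0,"dz":0.005,"rx":0,"ry":0,"rz":0,"hand":0.01},{"dx":0,"dy":0,"dz":0.003,"rx":0,"ry":0,"rz":0,"hand":0.01},{"dx":0,"dy":0,"dz":0,"rx":0,"ry":0,"rz":0,"hand":0.01},{"dx":0,"dy":0,"dz":0,"rx":0,"ry":0,"rz":0,"hand":0.01},{"dx":0,"dy":0,"dz":0,"rx":0,"ry":0,"rz":0,"hand":0.01}]'
python3 go.py .586,-.197,.207;python3 - <<'E'
from rig import manip;from h import *;import pickle
S=manip.get_image("scene");T=manip.get_image("top")
pickle.dump((S,T),open("pics/p6.pkl","wb"))
tiles([(S,200,180),(T,360,160)],"pics/t6.png",w=66,h=75,s=6)
E
```

```text
clock: 15.08
position: [0.5871, -0.1978, 0.2086]
ee_rot: [0.0, 0.939, 0.344, 0.0]
contact_force: [0.4, 0.4, -7.3]
width: 0.0241
gripper_force: 89.6
clock 15.0833 pos [ 0.5871 -0.1978  0.2086] tool d [-0.0003 -0.0014  0.0016] yaw y -49.70522424535987 z [ 0.0008 -0.0003 -1.    ] q [-0.4373  0.3549  1.4441  0.0001  1.3417  0.4302] M [0.0468 0.02   0.0353]
```

View pics/t6.png

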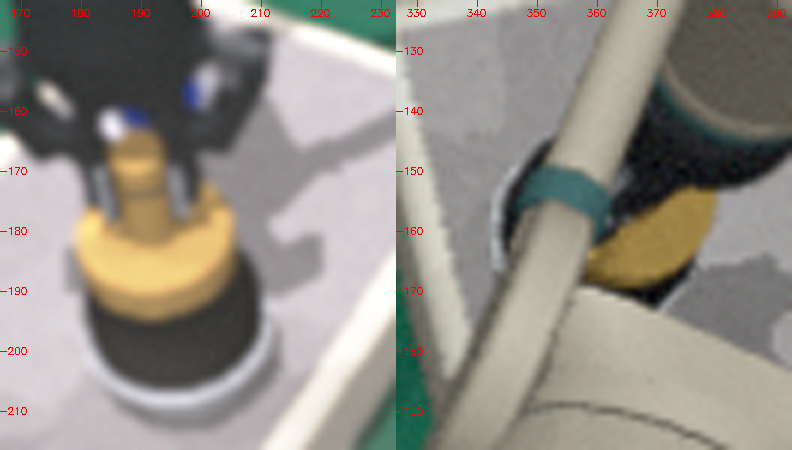

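```bash
python3 - <<'E'
import sys;sys.argv=["","pics/p6.pkl"];exec(open("fit.py").read())
np.set_printoptions(precision=4,suppress=True)
b=.2086-.0381
for nm,d in(("S",S),("T",T)):
    h=cv2.cvtColor(d["frame"],cv2.COLOR_RGB2HSV);m=((h[...,0]>12)&(h[...,0]<32)&(h[...,1]>95)&(h[...,2]>60)).astype(np.uint8)
    n,l,st,_=cv2.connectedComponentsWithStats(m)
    c=(192,183) if nm=="S" else (370,163)
    print(nm,st[l[c[1],c[0]]])
def f(m,z=b):
    s=ext(S,m,(z,z+.02));t=ext(T,m,(z,z+.02))
    return np.array([s[0]-179,s[1]-205.7,s[3]-194.7,t[1]-379.8,t[3]-169.7])
for n,k in(("scene",slice(0,3)),("top",slice(3,5)),("all",slice(0,5))):
    r=least_squares(lambda m:f(m)[k],[.5825,-.1927]);print(n,r.x,f(r.x))
r=least_squares(lambda m:f(m[:2],m[2]),[.5825,-.1927,b]);print("xyz",r.x,r.fun)
# same extent method on the black discs (initial top view)
def g(m):
    t=ext(T,m,(.143,),.042);return np.array([t[0]-345.2,t[1]-377.5])
print(ext(S,(.586,-.1972),(.143,),.042),ext(T,(.586,-.1972),(.143,),.042))
E
```

```text
S [180 164  26  31 500]
T [358 153  22  17 224]
scene [ 0.5873 -0.1994] [-0.307   0.3096 -0.0133  0.7225  0.2206]
top [ 0.5878 -0.1977] [0.0148 0.6476 0.4292 0.     0.    ]
all [ 0.5878 -0.1984] [-0.1825  0.4462  0.293   0.3062  0.0027]
xyz [ 0.5879 -0.198   0.1717] [-0.1707  0.4818  0.1102  0.257  -0.1315]
(np.float64(180.1493613130773), np.float64(210.16869120829463), np.float64(178.8859723145037), np.float64(202.61121078382226)) (np.float64(344.77867482073816), np.float64(377.8249622282535), np.float64(142.4749398270793), np.float64(175.0601801961149))
```

Both cameras put the weight about 2 mm past centre; a small correction back is enough.

```bash
python3 -m pendant '[{"dx":0,"dy":-0.001,"dz":0,"rx":0,"ry":0,"rz":0,"hand":0.01},{"dx":-0.0003,"dy":-0.001,"dz":0.001,"rx":0,"ry":0,"rz":0,"hand":0.01},{"dx":0,"dy":0,"dz":0,"rx":0,"ry":0,"rz":0,"hand":0.01},{"dx":0,"dy":0,"dz":0,"rx":0,"ry":0,"rz":0,"hand":0.01},{"dx":0,"dy":0,"dz":0,"rx":0,"ry":0,"rz":0,"hand":0.01},{"dx":0,"dy":0,"dz":0,"rx":0,"ry":0,"rz":0,"hand":0.01},{"dx":0,"dy":0,"dz":0,"rx":0,"ry":0,"rz":0,"hand":0.01},{"dx":0,"dy":0,"dz":0,"rx":0,"ry":0,"rz":0,"hand":0.01}]'
python3 go.py .586,-.197,.207;python3 - <<'E'
from rig import manip;import cv2
S=manip.get_image("scene")
cv2.imwrite("pics/s7.png",cv2.resize(S["frame"][:,:,::-1],(800,600),interpolation=cv2.INTER_CUBIC))
E
```

```text
clock: 15.85
position: [0.5854, -0.1963, 0.2073]
ee_rot: [-0.0, 0.939, 0.344, 0.0]
contact_force: [0.2, -0.1, -7.9]
width: 0.0237
gripper_force: 89.6
clock 15.85 pos [ 0.5854 -0.1963  0.2073] tool d [0.0001 0.0009 0.0003] yaw y -49.700524394005164 z [ 0.0001  0.0001 -1.    ] q [-0.4363  0.3529  1.4506  0.0001  1.338   0.4311] M [ 0.0338  0.0115 -0.0082]
```

View pics/s7.png

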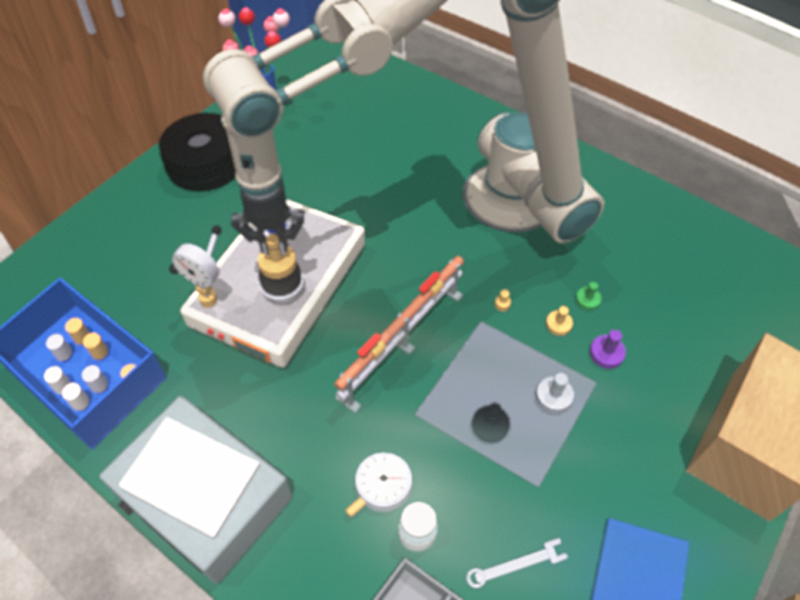

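The weight hangs over the stack at about (277,262), and the steel and black weights, the gauge and the manifold are unmoved. Contact force shows only the weight's own 7 N, so hand in.

```bash
python3 -c "
from rig import manip;print(manip.sign_off())"
```

```text
the job is handed in; nothing more can be done
None
```

I turned the vent knob to its clockwise stop, then lifted the brass weight over the manifold. It is now held level and centred to within about 1–2 mm, about 1 cm above the spigot; the job is handed in at about 16 s, and no verdict was returned.

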